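Park the glaze stirrer and take its pot off

ROBOT

A 7-joint arm with a two-finger parallel gripper is mounted at the origin on the work surface. World frame = base frame: x ahead of the robot, y to its left, z up, the work surface at z = 0. Lengths are in m, angles in rad, forces in N, time in s.
With the tool pointing down it reaches from about 0.425 to 0.925 m from the base axis. Payload 6.8 kg.
Tool frame: the origin (TCP) lies at the very end of the fingers, on their centre line; the grasp point (between the pads) lies 19 mm behind it; z points along the fingers, y is the line along which they close (so a half turn about z gives the same grasp; the last joint's range is limited). The gripper opens to 85 mm and grips with 20 to 120 N. Pads are 22 mm wide; open, the fingers measure 114 mm over their backs; the gripper's body (76 mm by 85 mm) begins 54 mm behind the grasp point. The pads swing forward as they close: fully open they stand 13 mm farther back than shut.
Start: joints at [1.218, 0.477, 0.022, 1.555, -0.011, 1.109, -0.083], TCP at [0.164, -0.655, 0.231] pointing down, gripper open.
Joint ranges: [-2.96, 2.96], [-0.34, 2.1], [-1.41, 1.46], [0.24, 2.44], [-1.37, 4.51], [0.17, 1.92], [-2.96, 2.96]. Speed limits (rad/s): [2.39, 2.39, 3.14, 3.14, 3.14, 3.14, 3.14].

INTERFACE

Orientations are given as a rotation vector (axis times angle).
In Python, from bench import r gives the robot as it stands.
- The arm moves only by the shell command python3 -m jog 'ROWS' [FORCE]. ROWS is JSON, a list of rows, each an object of numbers: "fingers": the finger opening in m, from 0 to 0.0854; "x", "y", "z": the shift along the tool's x, y, z in m; "rx", "ry", "rz": the turn, a rotation vector about the tool's x, y, z in degrees. In form: [{"fingers": .., "x": .., "y": .., "z": .., "rx": .., "ry": .., "rz": ..}, ...]. A call has 1 to 8 rows; each row shifts and turns the commanded pose from where the row before left it, along the tool's axes as they then stand; what a row does not reach is not made up. A row lasts 1/8 s, in which the tool goes at most 62.5 mm and 10.7 degrees, less where a joint would pass 70% of its speed; a pose out of reach is approached as far as the arm can. A call is refused whole if a number of a shift passes 0.0625 or a number of a turn 10.7, either way. A call with a gripper value outside its range is refused whole. The fingers move at their own pace and stop on an object; FORCE is the grip in N (left out, the last holds). Time passes only in rows, so rows that do not move let the fingers close. It gives the time, the measured TCP pose, the force, the opening and the grip force at its end, in the units of the state.
- r.get_obs(): the state, without advancing time (a new reading comes with each control period).
- r.grab_frame(name): name is "side" or "top" or "wrist"; returns (picture, depth): 480x640x3 uint8, red, green, blue; 480x640 float32, m along the optical axis (not along the pixel's ray), 0 where there is no reading.
- r.get_calibration(name): a dict with "mtx" (3x3 intrinsics, pixels), "extrinsics" (4x4, takes a point from camera to world coordinates). Camera axes: x right, y down, z forward; pixel columns grow to the right and rows downward; lengths in m; the calibration is good to about 2 mm. A picture is of the moment at which its call begins: read the wrist's pose just before it. get_calibration takes no time and is no camera call; for the wrist camera it gives the pose at the moment of the call.
- r.hand_in(): hands the job in; it is judged then, once.
Trained networks look in the newest picture that a camera, given by its name, has taken for a name from the list of things; names that differ only in an ending like _2 or _b are one class to them, and where a whole thing is asked for, a point or a joint stands for the part that bears it (a point fixed in the world has none). Each returns a list of dicts, best first, with "score" (0 to 1); they miss things now and then, are a little off and sometimes report something else, mostly with a low value. They report only what shows in the picture. A call takes as long as a camera call. They do not tell look-alikes from the thing itself.
- r.search_frame(target, camera): "xyz" ([x, y, z] in m, in world coordinates, good to about 4 mm: the middle of the surface that is visible of it).
- r.landmark_of(target, camera): "xyz" ([x, y, z] in m, in world coordinates, good to about 4 mm: a listed point, or the origin of a listed thing).
The state is a dict: "clock": time; "joints": joint angles; "qvel": joint speeds; "tau": joint torques, N m; "tcp_pos": TCP position; "orientation": TCP orientation; "contact_force": force on the tool from outside, world axes, zero at the start; "moment": the same for the moment, N m; "grip_width": finger opening in m; "gripper_force": force on a finger pad.
Only numpy, scipy, OpenCV 4.12 (cv2) and the standard library are available. Lean on these libraries where they do the work, as an engineer would, in place of code of your own. Each camera call takes 0.05 s, during which the arm holds its last target. There are 200 camera calls.

TASK

Park the stirring stand: push the console's spring lever well over towards the round stud (never towards the bar), hold it there for a good second and let it spring back upright. Then swing the stand's keeper arm out as far as it goes, lift the lidded pot by its handle and set it down gently, upright and wholly on the round wooden bat, and let go. Finally swing the keeper arm fully shut again over the empty stand; keep the pot upright throughout and leave the wire coil, the clay cone and the wooden base where they are.

Things in the scene. Friction and masses are not known exactly. Their poses are not given: they have to be found in the camera images.
- stand: Grey stirring stand, fixed: base 200 (x) x 170 (y) x 25 mm high, on it a round dark platform 116 mm across whose top is 35 mm above the table. Origin on the table under the platform's centre; x points to its back, y to its left, z up. A steel pivot post 20 mm thick stands at its (x 80, y -75) mm and carries the keeper arm.
- keeper (a joint): Angle of the keeper arm about the vertical pivot post: 0 shut (a pad on it reaches 22 mm over the pot's lid, 5 mm above it, and holds the pot down), grows counter-clockwise seen from above as it opens (free end swings to the stand's -y side, away from the pot), stop at 0.75 rad. Stays where left, friction under 1 N at the knob. Beyond 0.4 rad the pot can be lifted out.
- keeper_knob (a point): Black upright push knob near the free end of the steel keeper arm (14 mm wide bar, 120 to 128 mm above the table; shut, it runs from the post along the stand's -x): 16 mm thick, up to 158 mm above the table. This point is on its axis, 143 mm above the table, 155 mm from the pivot axis. Push it sideways to swing the arm.
- bat: Round wooden bat (slab), fixed, 190 mm across, 18 mm thick. Origin at the centre of its underside, on the table. Lies to the left or to the right of the stand; the console is on the other side.
- console: Grey box, fixed: 90 (x) x 130 (y) x 50 mm high, origin at the centre of its underside on the table, with a lever upright in the middle of its top. The lever tilts along the console's own y.
- lever (a joint): Tilt of the console's lever: 0 upright, positive towards the console's +y, stops at +-0.7 rad; pivot 50 mm above the table. Spring-centred, 0.5 N m/rad (about 3.5 N at the ball for 0.5 rad). Tilted over 0.35 rad it is well over.
- lever_tip (a point): Centre of the black ball (22 mm across) on top of the lever, 70 mm above its pivot, 120 mm above the table when upright; the stem is 10 mm thick.
- stud: Small round steel stud, 22 mm across, 8 mm high, on top of the console 48 mm from the lever's pivot towards its +y or its -y side (varies). Origin at its underside.
- bar: Flat steel bar mark, 50 x 8 x 6 mm high, on top of the console on the side opposite to the stud. Origin at its underside.
- pot_grip (a point): Centre of the wooden grip on the arched handle of the pot: a level cylinder 18 mm thick and 64 mm long along its x axis, rigidly fixed 130 mm above the pot's foot and 41 mm (clear gap) above its lid. Starts 165 mm above the table. Pinch it from above across its length.
- pot_centre (a point): Centre of the lidded aluminium pot (0.35 to 0.7 kg), 40 mm above its foot and below the grip. Body 80 mm high, foot 90 mm across, lid 104 mm across; z points up. The steel handle's legs rise from the two ends of its x diameter.
- pot: The same pot, origin at the centre of its foot.
- wire_coil: Bystander: coil of wire, loose ring 84 mm across, 22 mm high, on the table; origin at its underside.
- clay_cone: Bystander: grey scaly clay cone, about 85 mm across, 75 mm high, loose on the table; origin at its underside.
- wood_base: Bystander: wooden base board, 80 x 110 x 20 mm, loose on the table; origin at its underside.
Not all that is in view belongs to the job. What is shaped like the console but blue is not meant.

How it is judged:
By the outcome, as a careful person would: the job done as asked, in the order asked, and still so for the second after the job is handed in, with the robot touching nothing.
It also fails if it takes over 72 s, if anything falls off the work surface, if the arm or the gripper's body presses on something with over 40 N, if the wrist force passes 120 N, or if a joint passes its speed limit or range.

## Working session

There is one attempt and no reset: what is moved stays moved. The work goes in short steps, Python scripts to look and compute and a shell command to move; the robot and the scene stay as the last step left them, time stands still between calls to the robot, and variables do not carry over. Pictures are saved under pics/ and viewed, at most 10 in all, crops included, and the job is handed in when it is done.

```bash
mkdir -p pics
python3 - <<'E'
from bench import r
import cv2,numpy as np
ims=[]
for c in ("top","side"):
    p,d=r.grab_frame(c); cv2.imwrite(f"pics/{c}0.png",p[:,:,::-1])
    for t in ["stand","keeper_knob","bat","console","lever_tip","stud","bar","pot_grip","pot_centre","pot","wire_coil","clay_cone","wood_base"]:
        print(c,t,[(round(q["score"],2),np.round(q["xyz"],3).tolist()) for q in r.landmark_of(t,c)][:4])
o=r.get_obs();print(o["clock"],o["tcp_pos"],o["orientation"],o["contact_force"])
E
```

```text
top stand [(0.83, [0.601, -0.02, 0.003])]
top keeper_knob [(0.67, [0.505, -0.076, 0.142])]
top bat [(0.61, [0.51, -0.321, -0.0])]
top console [(0.79, [0.564, 0.33, 0.001]), (0.75, [0.377, 0.315, 0.004]), (0.73, [0.343, 0.104, -0.002]), (0.72, [0.504, 0.522, 0.001])]
top lever_tip [(0.53, [0.374, 0.326, 0.118]), (0.42, [0.499, 0.518, 0.125]), (0.4, [0.341, 0.102, 0.122]), (0.39, [0.563, 0.323, 0.121])]
top stud [(0.48, [0.556, 0.376, 0.047])]
top bar [(0.46, [0.576, 0.28, 0.048]), (0.3, [0.512, -0.324, 0.0])]
top pot_grip [(0.93, [0.603, -0.023, 0.16])]
top pot_centre [(0.59, [0.602, -0.028, 0.074])]
top pot [(0.22, [0.736, 0.341, -0.002])]
top wire_coil [(0.75, [0.738, 0.345, -0.004]), (0.48, [0.511, -0.323, -0.001])]
top clay_cone [(0.81, [0.779, -0.169, -0.002]), (0.47, [0.6, -0.022, 0.071])]
top wood_base [(0.64, [0.793, 0.086, 0.002]), (0.39, [0.565, 0.325, 0.124])]
side stand [(0.96, [0.604, -0.027, -0.003])]
side keeper_knob [(0.67, [0.501, -0.073, 0.144])]
side bat [(0.57, [0.565, 0.328, -0.002])]
side console [(0.93, [0.5, 0.523, 0.001]), (0.84, [0.345, 0.104, 0.0]), (0.81, [0.565, 0.328, -0.002]), (0.75, [0.375, 0.322, 0.0])]
side lever_tip [(0.7, [0.564, 0.328, 0.121]), (0.67, [0.499, 0.522, 0.121]), (0.5, [0.371, 0.324, 0.12]), (0.5, [0.338, 0.099, 0.123])]
side stud [(0.58, [0.552, 0.371, 0.052])]
side bar [(0.46, [0.575, 0.281, 0.049]), (0.39, [0.791, 0.082, -0.002])]
side pot_grip [(0.76, [0.6, -0.022, 0.166]), (0.74, [0.552, 0.373, 0.052])]
side pot_centre [(0.78, [0.602, -0.027, 0.079]), (0.72, [0.742, 0.34, 0.002])]
side pot [(0.85, [0.595, -0.024, 0.037]), (0.18, [0.78, -0.164, 0.001])]
side wire_coil [(0.62, [0.739, 0.339, 0.005])]
side clay_cone [(0.97, [0.784, -0.164, -0.001])]
side wood_base [(0.66, [0.792, 0.084, 0.0])]
1.4 [ 0.16358439 -0.65490459  0.23132303] [ 3.11808671e+00  3.83469691e-01 -2.85756792e-06] [-0.28406054  0.44223342  0.57655352]
```

View pics/top0.png

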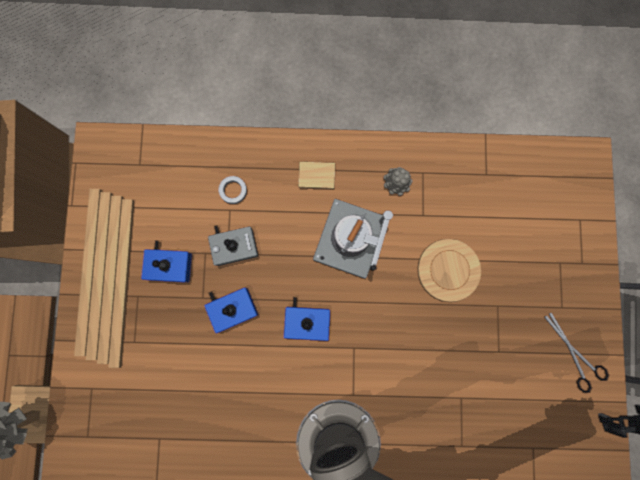

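View pics/side0.png

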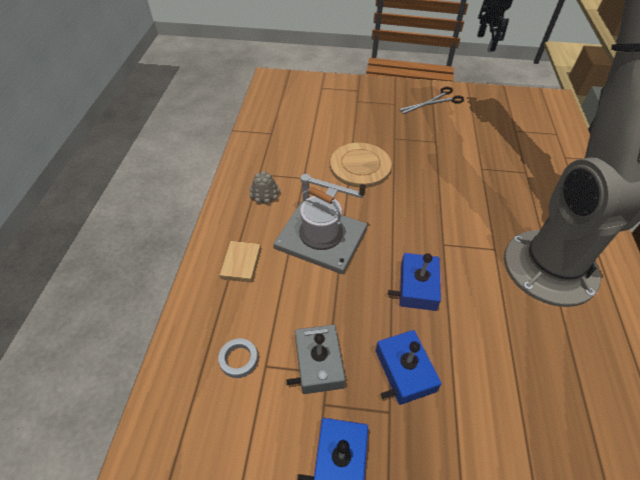

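The grey console is at about (232,246) in the top view, with its stud on the left at (215,249), so the push goes towards +y. The pot on the stand is at (353,234), the keeper knob at (374,268), and the bat at (450,270) is clear.

```bash
cat > h.py <<'E'
from bench import r
import numpy as np
from scipy.spatial.transform import Rotation as R
def go(*pts):
    o=r.get_obs(); p=np.array(o["tcp_pos"]); M=R.from_rotvec(o["orientation"]).as_matrix()
    print("t",round(o["clock"],2),"tcp",p.round(4),"xaxis deg",round(np.degrees(np.arctan2(M[1,0],M[0,0])),1),"tilt",round(np.degrees(np.arccos(-M[2,2])),2))
    for q in pts:
        d=M.T@(np.array(q)-p); n=int(np.ceil(np.linalg.norm(d)/.0625)); print(q,"tool d",d.round(4),"rows",n,"each",(d/max(n,1)).round(4)); p=np.array(q)
def cloud(cam):
    pic,d=r.grab_frame(cam); c=r.get_calibration(cam); K=c["mtx"];E=np.array(c["extrinsics"])
    v,u=np.mgrid[:480,:640]; P=np.stack([(u-K[0][2])/K[0][0]*d,(v-K[1][2])/K[1][1]*d,d],-1)
    W=P@E[:3,:3].T+E[:3,3]; W[d<=0]=np.nan
    return pic,W
E
python3 - <<'E'
from h import *
pic,W=cloud("top")
z=W[...,2]
def near(c,rad): return np.hypot(W[...,0]-c[0],W[...,1]-c[1])<rad
m=near((.602,-.024),.045)&(z>.145)
g=W[m][:,:2]; c=g.mean(0); u=np.linalg.svd(g-c)[2][0]; print("grip",m.sum(),c,np.degrees(np.arctan2(u[1],u[0])),z[m].max())
m=near((.58,-.1),.14)&~near((.602,-.024),.062)&(z>.10)
g=W[m][:,:2]; c=g.mean(0); u=np.linalg.svd(g-c)[2][0]; print("arm",m.sum(),c,np.degrees(np.arctan2(u[1],u[0])), g[g[:,0].argmin()],g[g[:,0].argmax()])
m=near((.564,.328),.1)&(z>.04)&(z<.06); import cv2
print("console",cv2.minAreaRect(W[m][:,:2].astype(np.float32)))
m=near((.602,-.024),.17)&(z>.015)&(z<.03);print("stand",cv2.minAreaRect(W[m][:,:2].astype(np.float32)))
m=near((.51,-.322),.14)&(z>.01)&(z<.03);print("bat",cv2.minEnclosingCircle(W[m][:,:2].astype(np.float32)))
go((.45,-.45,.26),(.53,-.1,.26),(.58,.255,.2))
E
```

```text
grip 177 [ 0.59940437 -0.02138489] 151.9881730209762 0.18014195745933836
arm 383 [ 0.58240986 -0.09640937] 164.0045581927311 [ 0.49518144 -0.07680252] [ 0.66222861 -0.119859  ]
console ((0.5634970664978027, 0.32830873131752014), (0.09111073613166809, 0.13075965642929077), 15.230826377868652)
stand ((0.6214004158973694, -0.01342792809009552), (0.19136124849319458, 0.24352383613586426), 74.17767333984375)
bat ((0.5184313654899597, -0.3189396262168884), 0.10326579213142395)
t 1.45 tcp [ 0.1636 -0.6549  0.2313] xaxis deg 14.0 tilt 0.0
(0.45, -0.45, 0.26) tool d [ 0.3275 -0.1294 -0.0287] rows 6 each [ 0.0546 -0.0216 -0.0048]
(0.53, -0.1, 0.26) tool d [ 0.1624 -0.3202 -0.    ] rows 6 each [ 0.0271 -0.0534 -0.    ]
(0.58, 0.255, 0.2) tool d [ 0.1345 -0.3323  0.06  ] rows 6 each [ 0.0224 -0.0554  0.01  ]
```

```bash
python3 -m jog '[{"fingers":0,"x":0.0546,"y":-0.0216,"z":-0.0048},{"x":0.0546,"y":-0.0216,"z":-0.0048},{"x":0.0546,"y":-0.0216,"z":-0.0048},{"x":0.0546,"y":-0.0216,"z":-0.0048},{"x":0.0546,"y":-0.0216,"z":-0.0048},{"x":0.0546,"y":-0.0216,"z":-0.0048}]' && python3 -m jog '[{"x":0.0271,"y":-0.0534},{"x":0.0271,"y":-0.0534},{"x":0.0271,"y":-0.0534},{"x":0.0271,"y":-0.0534},{"x":0.0271,"y":-0.0534},{"x":0.0271,"y":-0.0534}]' && python3 -m jog '[{"x":0.0224,"y":-0.0554},{"x":0.0224,"y":-0.0554},{"x":0.0224,"y":-0.0554},{"x":0.0224,"y":-0.0554},{"x":0.0224,"y":-0.0554,"z":0.03},{"x":0.0224,"y":-0.0554,"z":0.03},{}]'
python3 - <<'E'
from h import *
go((.581,.263,.2),(.581,.263,.105))
r.grab_frame("wrist")
for t in ("lever_tip","stud","bar"): print(t,[(round(q["score"],2),np.round(q["xyz"],3)) for q in r.landmark_of(t,"wrist")])
E
```

```text
t 1.45 tcp [ 0.1636 -0.6549  0.2313] xaxis deg 14.0 tilt 0.0
(0.581, 0.263, 0.2) tool d [ 0.6274 -0.7894  0.0313] rows 17 each [ 0.0369 -0.0464  0.0018]
(0.581, 0.263, 0.105) tool d [ 0.    -0.     0.095] rows 2 each [ 0.     -0.      0.0475]
lever_tip []
stud []
bar []validation failed for argument at $[0]...
```

```bash
python3 -m jog '[{"fingers":0.0,"x":0.0546,"y":-0.0216,"z":-0.0048,"rx":0,"ry":0,"rz":0}]'; python3 -m jog --help | head -20
```

```text
clock: 1.78
tcp_pos: [0.206, -0.623, 0.2357]
orientation: [3.119, 0.369, -0.005]
contact_force: [1.5, 0.1, 0.0]
grip_width: 0.0696
gripper_force: 0.0invalid input: not JSON, or not a number
```

```bash
python3 -m jog '[{"fingers":0.0,"x":0.0546,"y":-0.0216,"z":-0.0048,"rx":0,"ry":0,"rz":0},{"fingers":0.0,"x":0.0546,"y":-0.0216,"z":-0.0048,"rx":0,"ry":0,"rz":0},{"fingers":0.0,"x":0.0546,"y":-0.0216,"z":-0.0048,"rx":0,"ry":0,"rz":0},{"fingers":0.0,"x":0.0546,"y":-0.0216,"z":-0.0048,"rx":0,"ry":0,"rz":0},{"fingers":0.0,"x":0.0546,"y":-0.0216,"z":-0.0048,"rx":0,"ry":0,"rz":0}]' && python3 -m jog '[{"fingers":0.0,"x":0.0271,"y":-0.0534,"z":0,"rx":0,"ry":0,"rz":0},{"fingers":0.0,"x":0.0271,"y":-0.0534,"z":0,"rx":0,"ry":0,"rz":0},{"fingers":0.0,"x":0.0271,"y":-0.0534,"z":0,"rx":0,"ry":0,"rz":0},{"fingers":0.0,"x":0.0271,"y":-0.0534,"z":0,"rx":0,"ry":0,"rz":0},{"fingers":0.0,"x":0.0271,"y":-0.0534,"z":0,"rx":0,"ry":0,"rz":0},{"fingers":0.0,"x":0.0271,"y":-0.0534,"z":0,"rx":0,"ry":0,"rz":0}]' && python3 -m jog '[{"fingers":0.0,"x":0.0224,"y":-0.0554,"z":0,"rx":0,"ry":0,"rz":0},{"fingers":0.0,"x":0.0224,"y":-0.0554,"z":0,"rx":0,"ry":0,"rz":0},{"fingers":0.0,"x":0.0224,"y":-0.0554,"z":0,"rx":0,"ry":0,"rz":0},{"fingers":0.0,"x":0.0224,"y":-0.0554,"z":0,"rx":0,"ry":0,"rz":0},{"fingers":0.0,"x":0.0224,"y":-0.0554,"z":0.03,"rx":0,"ry":0,"rz":0},{"fingers":0.0,"x":0.0224,"y":-0.0554,"z":0.03,"rx":0,"ry":0,"rz":0},{"fingers":0.0,"x":0,"y":0,"z":0,"rx":0,"ry":0,"rz":0}]'
python3 - <<'E'
from h import *
go((.581,.263,.2),(.581,.263,.105))
r.grab_frame("wrist")
for t in ("lever_tip","stud","bar"): print(t,[(round(q["score"],2),np.round(q["xyz"],3)) for q in r.landmark_of(t,"wrist")])
E
```

```text
clock: 2.4
tcp_pos: [0.4514, -0.4486, 0.2605]
orientation: [3.118, 0.383, 0.001]
contact_force: [0.0, -0.0, 0.6]
grip_width: 0.0004
gripper_force: 0.0
clock: 3.15
tcp_pos: [0.5304, -0.0977, 0.2605]
orientation: [3.118, 0.383, 0.001]
contact_force: [1.0, -0.5, -0.5]
grip_width: -0.0
gripper_force: 0.0
clock: 4.03
tcp_pos: [0.5762, 0.2535, 0.2013]
orientation: [-3.114, -0.396, 0.007]
contact_force: [-0.6, -1.5, 0.1]
grip_width: 0.0001
gripper_force: 0.0
t 4.03 tcp [0.5762 0.2535 0.2013] xaxis deg 14.5 tilt 0.28
(0.581, 0.263, 0.2) tool d [ 0.007  -0.008   0.0013] rows 1 each [ 0.007  -0.008   0.0013]
(0.581, 0.263, 0.105) tool d [0.0004 0.0003 0.095 ] rows 2 each [0.0002 0.0001 0.0475]
lever_tip [(0.77, array([0.566, 0.328, 0.119]))]
stud [(0.66, array([0.558, 0.374, 0.047]))]
bar []
```

```bash
python3 -m jog '[{"fingers":0.0,"x":0.007,"y":-0.008,"z":0.051,"rx":0,"ry":0,"rz":0},{"fingers":0.0,"x":0,"y":0,"z":0.05,"rx":0,"ry":0,"rz":0},{"fingers":0.0,"x":0,"y":-0.017,"z":0,"rx":0,"ry":0,"rz":0},{"fingers":0.0,"x":0,"y":-0.017,"z":0,"rx":0,"ry":0,"rz":0},{"fingers":0.0,"x":0,"y":-0.012,"z":0,"rx":0,"ry":0,"rz":0},{"fingers":0.0,"x":0,"y":-0.012,"z":0,"rx":0,"ry":0,"rz":0},{"fingers":0.0,"x":0,"y":-0.010,"z":0,"rx":0,"ry":0,"rz":0},{"fingers":0.0,"x":0,"y":-0.010,"z":0,"rx":0,"ry":0,"rz":0}]'
python3 - <<'E'
from h import *
import cv2
go()
r.grab_frame("top")
for c in ("top","side"):
  pic,_=r.grab_frame(c); print([(round(q["score"],2),np.round(q["xyz"],3)) for q in r.landmark_of("lever_tip",c)])
cv2.imwrite("pics/l1.png",cv2.resize(pic[280:420,230:430,::-1],None,fx=3,fy=3))
E
```

```text
clock: 5.22
tcp_pos: [0.5653, 0.3322, 0.1029]
orientation: [3.117, 0.382, 0.0]
contact_force: [1.6, -4.1, -2.3]
grip_width: 0.0002
gripper_force: 2.1
t 5.22 tcp [0.5653 0.3322 0.1029] xaxis deg 14.0 tilt 0.1
[(0.62, array([0.376, 0.326, 0.119])), (0.39, array([0.502, 0.52 , 0.12 ]))]
[(0.72, array([0.499, 0.521, 0.119])), (0.67, array([0.373, 0.326, 0.116])), (0.65, array([0.339, 0.1  , 0.121])), (0.56, array([0.552, 0.357, 0.115])), (0.44, array([0.796, 0.082, 0.001]))]
```

View pics/l1.png

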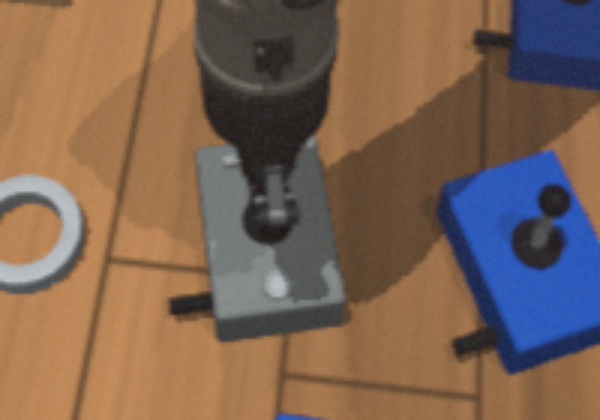

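The side view shows the fingers behind the ball at about (268,215), leaning towards the round stud at (278,285). The force of about 4.4 N also fits. I'll push 5 mm further, hold, and ease back.

```bash
Z='x'; python3 -m jog '[{"fingers":0.0,"x":0,"y":-0.005,"z":0,"rx":0,"ry":0,"rz":0},{"fingers":0.0,"x":0,"y":0,"z":0,"rx":0,"ry":0,"rz":0},{"fingers":0.0,"x":0,"y":0,"z":0,"rx":0,"ry":0,"rz":0},{"fingers":0.0,"x":0,"y":0,"z":0,"rx":0,"ry":0,"rz":0},{"fingers":0.0,"x":0,"y":0,"z":0,"rx":0,"ry":0,"rz":0},{"fingers":0.0,"x":0,"y":0,"z":0,"rx":0,"ry":0,"rz":0},{"fingers":0.0,"x":0,"y":0,"z":0,"rx":0,"ry":0,"rz":0},{"fingers":0.0,"x":0,"y":0,"z":0,"rx":0,"ry":0,"rz":0}]'
python3 - <<'E'
from h import *
r.grab_frame("side");print([(round(q["score"],2),np.round(q["xyz"],3)) for q in r.landmark_of("lever_tip","side")])
E
python3 -m jog '[{"fingers":0.0,"x":0,"y":0,"z":0,"rx":0,"ry":0,"rz":0},{"fingers":0.0,"x":0,"y":0,"z":0,"rx":0,"ry":0,"rz":0},{"fingers":0.0,"x":0,"y":0,"z":0,"rx":0,"ry":0,"rz":0},{"fingers":0.0,"x":0,"y":0,"z":0,"rx":0,"ry":0,"rz":0},{"fingers":0.0,"x":0,"y":0,"z":0,"rx":0,"ry":0,"rz":0}]'
python3 -m jog '[{"fingers":0.0,"x":0,"y":0.007,"z":0,"rx":0,"ry":0,"rz":0},{"fingers":0.0,"x":0,"y":0.007,"z":0,"rx":0,"ry":0,"rz":0},{"fingers":0.0,"x":0,"y":0.007,"z":0,"rx":0,"ry":0,"rz":0},{"fingers":0.0,"x":0,"y":0.007,"z":0,"rx":0,"ry":0,"rz":0},{"fingers":0.0,"x":0,"y":0.007,"z":0,"rx":0,"ry":0,"rz":0},{"fingers":0.0,"x":0,"y":0.01,"z":0,"rx":0,"ry":0,"rz":0},{"fingers":0.0,"x":0,"y":0.02,"z":0,"rx":0,"ry":0,"rz":0},{"fingers":0.0,"x":0,"y":0.03,"z":-0.05,"rx":0,"ry":0,"rz":0}]'
python3 - <<'E'
from h import *
s,c=np.sin(np.radians(-16)),np.cos(np.radians(-16))
Rm=np.array([[c,-s],[s,c]]); S=np.array([.6,-.0235])
f=lambda x,y,z:tuple((S+Rm@[x,y]).round(4))+(z,)
print("post",f(.08,-.075,0),"knob",f(-.075,-.075,0))
go(f(-.075,-.045,.23),f(-.075,-.045,.14))
r.grab_frame("side");print([(round(q["score"],2),np.round(q["xyz"],3)) for q in r.landmark_of("lever_tip","side")])
E
```

```text
clock: 6.48
tcp_pos: [0.5636, 0.3378, 0.103]
orientation: [3.118, 0.384, -0.0]
contact_force: [0.2, -3.8, -2.8]
grip_width: 0.0001
gripper_force: 1.9
[(0.6, array([0.502, 0.524, 0.118])), (0.58, array([0.372, 0.326, 0.12 ])), (0.57, array([0.552, 0.359, 0.112])), (0.53, array([0.339, 0.101, 0.122]))]
clock: 7.2
tcp_pos: [0.5636, 0.3378, 0.103]
orientation: [3.118, 0.384, 0.0]
contact_force: [1.6, -4.6, -2.3]
grip_width: -0.0001
gripper_force: 1.9
clock: 8.2
tcp_pos: [0.5842, 0.2432, 0.1497]
orientation: [3.115, 0.385, -0.012]
contact_force: [0.5, 0.9, -0.4]
grip_width: 0.0002
gripper_force: 0.0
post (np.float64(0.6562), np.float64(-0.1176), 0) knob (np.float64(0.5072), np.float64(-0.0749), 0)
t 8.2 tcp [0.5842 0.2432 0.1497] xaxis deg 14.1 tilt 0.48
(np.float64(0.5155), np.float64(-0.0461), 0.23) tool d [-0.1377  0.264  -0.0788] rows 5 each [-0.0275  0.0528 -0.0158]
(np.float64(0.5155), np.float64(-0.0461), 0.14) tool d [ 0.0007 -0.0001  0.09  ] rows 2 each [ 0.0004 -0.0001  0.045 ]
[(0.69, array([0.375, 0.322, 0.119])), (0.68, array([0.342, 0.102, 0.123])), (0.49, array([0.499, 0.523, 0.12 ])), (0.44, array([0.568, 0.329, 0.123]))]
```

Lever held about 2 s and returned upright. Next, go to the keeper.

```bash
python3 -m jog '[{"fingers":0.0,"x":0,"y":0.01,"z":-0.06,"rx":0,"ry":0,"rz":0},{"fingers":0.0,"x":-0.0275,"y":0.0508,"z":-0.03,"rx":0,"ry":0,"rz":0},{"fingers":0.0,"x":-0.0275,"y":0.0508,"z":0,"rx":0,"ry":0,"rz":0},{"fingers":0.0,"x":-0.0275,"y":0.0508,"z":0,"rx":0,"ry":0,"rz":0},{"fingers":0.0,"x":-0.0275,"y":0.0508,"z":0,"rx":0,"ry":0,"rz":0},{"fingers":0.0,"x":-0.0275,"y":0.0508,"z":0,"rx":0,"ry":0,"rz":0},{"fingers":0.0,"x":0,"y":0,"z":0,"rx":0,"ry":0,"rz":0}]'
python3 - <<'E'
from h import *
import cv2
pic,W=cloud("wrist"); cv2.imwrite("pics/w1.png",pic[:,:,::-1])
for t in ("keeper_knob","pot_grip"): print(t,[(round(q["score"],2),np.round(q["xyz"],3)) for q in r.landmark_of(t,"wrist")])
m=(W[...,2]>.15)&(W[...,2]<.163)&(np.hypot(W[...,0]-.505,W[...,1]+.075)<.03); print("knobtop",m.sum(),W[m].mean(0) if m.any() else 0)
P=np.array([.6562,-.1176]); pts=[]
k=lambda th:P+.155*np.array([np.cos(np.radians(164+th)),np.sin(np.radians(164+th))])
for th in (0,9,18,27,36,43):
    a=np.radians(164+th+90); t=np.array([np.cos(a),np.sin(a)])
    pts.append(tuple((k(th)-t*(.03 if th==0 else .022)).round(4))+(.137,))
go(*pts)
E
```

```text
clock: 9.18
tcp_pos: [0.5162, -0.048, 0.2415]
orientation: [3.117, 0.368, -0.002]
contact_force: [0.0, 0.9, -0.2]
grip_width: 0.0
gripper_force: 0.0
keeper_knob [(0.82, array([ 0.502, -0.079,  0.145]))]
pot_grip [(0.81, array([ 0.599, -0.025,  0.16 ]))]
knobtop 621 [ 0.50501185 -0.07268859  0.15679735]
t 9.32 tcp [ 0.5179 -0.0411  0.2419] xaxis deg 14.0 tilt 0.04
(np.float64(0.5155), np.float64(-0.046), 0.137) tool d [-0.0036  0.0042  0.1049] rows 2 each [-0.0018  0.0021  0.0524]
(np.float64(0.505), np.float64(-0.0769), 0.137) tool d [-0.0177  0.0274 -0.    ] rows 1 each [-0.0177  0.0274 -0.    ]
(np.float64(0.5005), np.float64(-0.101), 0.137) tool d [-0.0102  0.0223 -0.    ] rows 1 each [-0.0102  0.0223 -0.    ]
(np.float64(0.4998), np.float64(-0.1256), 0.137) tool d [-0.0066  0.0237 -0.    ] rows 1 each [-0.0066  0.0237 -0.    ]
(np.float64(0.503), np.float64(-0.1499), 0.137) tool d [-0.0028  0.0244 -0.    ] rows 1 each [-0.0028  0.0244 -0.    ]
(np.float64(0.5081), np.float64(-0.1684), 0.137) tool d [ 0.0005  0.0192 -0.    ] rows 1 each [ 0.0005  0.0192 -0.    ]
```

View pics/w1.png

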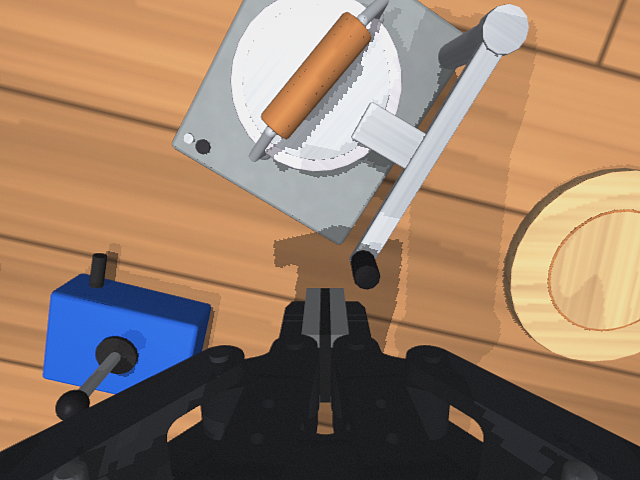

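The wrist view shows the knob at (366,270), just right of the closed fingers at (325,310), with the pot's grip running from (265,125) to (350,25). There's room to descend between them.

```bash
python3 -m jog '[{"fingers":0.0,"x":-0.003,"y":0,"z":0.0525,"rx":0,"ry":0,"rz":0},{"fingers":0.0,"x":-0.003,"y":0,"z":0.0525,"rx":0,"ry":0,"rz":0},{"fingers":0.0,"x":0,"y":0,"z":0,"rx":0,"ry":0,"rz":0}]'
python3 -m jog '[{"fingers":0.0,"x":-0.009,"y":0.016,"z":0,"rx":0,"ry":0,"rz":0},{"fingers":0.0,"x":-0.009,"y":0.016,"z":0,"rx":0,"ry":0,"rz":0},{"fingers":0.0,"x":-0.005,"y":0.011,"z":0,"rx":0,"ry":0,"rz":0},{"fingers":0.0,"x":-0.005,"y":0.011,"z":0,"rx":0,"ry":0,"rz":0},{"fingers":0.0,"x":-0.003,"y":0.012,"z":0,"rx":0,"ry":0,"rz":0},{"fingers":0.0,"x":-0.003,"y":0.012,"z":0,"rx":0,"ry":0,"rz":0},{"fingers":0.0,"x":-0.0015,"y":0.012,"z":0,"rx":0,"ry":0,"rz":0},{"fingers":0.0,"x":-0.0015,"y":0.012,"z":0,"rx":0,"ry":0,"rz":0}]'
python3 - <<'E'
from h import *
go((.5081,-.1684,.137))
r.grab_frame("side");print([(round(q["score"],2),np.round(q["xyz"],3)) for q in r.landmark_of("keeper_knob","side")])
E
```

```text
clock: 9.7
tcp_pos: [0.5091, -0.0414, 0.1337]
orientation: [-3.116, -0.388, 0.012]
contact_force: [0.5, 0.2, 0.9]
grip_width: 0.0
gripper_force: 0.0
clock: 10.7
tcp_pos: [0.5009, -0.1517, 0.1367]
orientation: [-3.118, -0.384, 0.0]
contact_force: [0.3, 0.7, 0.0]
grip_width: -0.0002
gripper_force: 0.4
t 10.7 tcp [ 0.5009 -0.1517  0.1367] xaxis deg 14.0 tilt 0.01
(0.5081, -0.1684, 0.137) tool d [ 0.0029  0.0179 -0.0003] rows 1 each [ 0.0029  0.0179 -0.0003]
[(0.69, array([ 0.504, -0.17 ,  0.147]))]
```

Continue gently to the stop, watching the force.

```bash
python3 -m jog '[{"fingers":0.0,"x":0.001,"y":0.006,"z":0,"rx":0,"ry":0,"rz":0},{"fingers":0.0,"x":0.001,"y":0.005,"z":0,"rx":0,"ry":0,"rz":0},{"fingers":0.0,"x":0.001,"y":0.005,"z":0,"rx":0,"ry":0,"rz":0}]'
python3 -m jog '[{"fingers":0.0,"x":0.001,"y":0.003,"z":0,"rx":0,"ry":0,"rz":0},{"fingers":0.0,"x":0,"y":0,"z":0,"rx":0,"ry":0,"rz":0}]'
python3 - <<'E'
from h import *
r.grab_frame("side");print([(round(q["score"],2),np.round(q["xyz"],3)) for q in r.landmark_of("keeper_knob","side")])
E
```

```text
clock: 11.18
tcp_pos: [0.5063, -0.1633, 0.1364]
orientation: [-3.114, -0.385, 0.005]
contact_force: [-9.5, 13.2, 8.3]
grip_width: -0.0004
gripper_force: 8.0
clock: 11.42
tcp_pos: [0.5065, -0.1632, 0.1363]
orientation: [-3.111, -0.388, 0.01]
contact_force: [-9.3, 14.1, 10.2]
grip_width: 0.0
gripper_force: 8.3
[(0.79, array([ 0.51 , -0.182,  0.145]))]
```

```bash
python3 -m jog '[{"fingers":0.0,"x":0,"y":-0.015,"z":0,"rx":0,"ry":0,"rz":0},{"fingers":0.0,"x":0,"y":-0.01,"z":-0.03,"rx":0,"ry":0,"rz":0},{"fingers":0.07,"x":0,"y":-0.01,"z":-0.06,"rx":0,"ry":0,"rz":0},{"fingers":0.07,"x":0,"y":0,"z":-0.05,"rx":0,"ry":0,"rz":10.5},{"fingers":0.07,"x":0,"y":0,"z":0,"rx":0,"ry":0,"rz":10.5},{"fingers":0.07,"x":0,"y":0,"z":0,"rx":0,"ry":0,"rz":10.5},{"fingers":0.07,"x":0,"y":0,"z":0,"rx":0,"ry":0,"rz":10.5},{"fingers":0.07,"x":0,"y":0,"z":0,"rx":0,"ry":0,"rz":0}]'
python3 - <<'E'
from h import *
pic,W=cloud("wrist"); z=W[...,2]
m=(np.hypot(W[...,0]-.6,W[...,1]+.023)<.05)&(z>.158)&(pic[...,0]>pic[...,2].astype(int)+40)
g=W[m]; c=g.mean(0); u=np.linalg.svd(g[:,:2]-c[:2],full_matrices=False)[2][0]; print(m.sum(),c,np.ptp(g@np.r_[u,0]),np.degrees(np.arctan2(u[1],u[0])))
for t in ("pot_grip","keeper_knob"): print(t,[(round(q["score"],2),np.round(q["xyz"],3)) for q in r.landmark_of(t,"wrist")])
go((.599,-.0235,.26))
print(r.get_obs()["joints"])
E
```

```text
clock: 12.52
tcp_pos: [0.501, -0.1345, 0.277]
orientation: [3.049, -0.757, 0.001]
contact_force: [0.7, 0.1, -0.1]
grip_width: 0.0704
gripper_force: 0.0
3580 [ 0.59940482 -0.02677334  0.17045918] 0.07426385495457888 151.72609056114786
pot_grip [(0.82, array([ 0.6  , -0.022,  0.165]))]
keeper_knob []
t 12.68 tcp [ 0.5009 -0.1344  0.2768] xaxis deg -27.8 tilt 0.02
(0.599, -0.0235, 0.26) tool d [ 0.0351 -0.1439  0.0168] rows 3 each [ 0.0117 -0.048   0.0056]
[ 0.3249039   0.18675767 -0.20922195  1.85932065  0.0434621   1.0996307
 -1.95619541]
```

```bash
python3 -m jog '[{"fingers":0.07,"x":0.0117,"y":-0.048,"z":0.0056,"rx":0,"ry":0,"rz":0},{"fingers":0.07,"x":0.0117,"y":-0.048,"z":0.0056,"rx":0,"ry":0,"rz":0},{"fingers":0.07,"x":0.0117,"y":-0.048,"z":0.0056,"rx":0,"ry":0,"rz":0},{"fingers":0.07,"x":0,"y":0,"z":0,"rx":0,"ry":0,"rz":0}]'
python3 - <<'E'
from h import *
import cv2
pic,W=cloud("wrist"); z=W[...,2]; cv2.imwrite("pics/w2.png",pic[:,:,::-1])
m=(np.hypot(W[...,0]-.6,W[...,1]+.023)<.05)&(z>.166)&(pic[...,0]>pic[...,2].astype(int)+40)
g=W[m]; c=g.mean(0); u=np.linalg.svd(g[:,:2]-c[:2],full_matrices=False)[2][0]; print(m.sum(),c,np.ptp(g@np.r_[u,0]),np.degrees(np.arctan2(u[1],u[0])))
print([(round(q["score"],2),np.round(q["xyz"],3)) for q in r.landmark_of("pot_grip","wrist")])
go((.6,-.0235,.143))
E
```

```text
clock: 13.18
tcp_pos: [0.6008, -0.0191, 0.2591]
orientation: [-3.049, 0.746, 0.001]
contact_force: [0.3, 0.3, -0.2]
grip_width: 0.0696
gripper_force: 0.0
3268 [ 0.60109442 -0.02724992  0.17798426] 0.06407451525267449 153.58497879573406
[(0.76, array([ 0.598, -0.024,  0.162]))]
t 13.28 tcp [ 0.5992 -0.0238  0.2596] xaxis deg -27.8 tilt 0.05
(0.6, -0.0235, 0.143) tool d [ 0.0006 -0.0007  0.1166] rows 2 each [ 0.0003 -0.0004  0.0583]
```

View pics/w2.png

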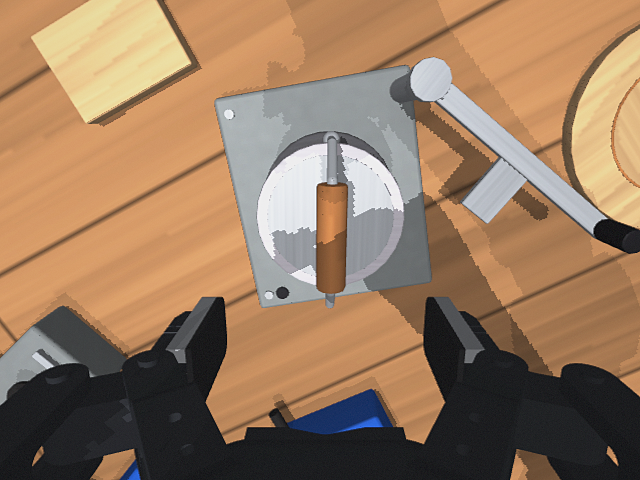

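The grip at (332,240) is lined up and centred between the fingers at (225 to 425). The keeper is wide open. Descend and grip.

```bash
python3 -m jog '[{"fingers":0.07,"x":0,"y":0,"z":0.05,"rx":0,"ry":0,"rz":0},{"fingers":0.07,"x":0,"y":0,"z":0.04,"rx":0,"ry":0,"rz":0},{"fingers":0.07,"x":0,"y":0,"z":0.0255,"rx":0,"ry":0,"rz":0},{"fingers":0.07,"x":0,"y":0,"z":0,"rx":0,"ry":0,"rz":0},{"fingers":0.03,"x":0,"y":0,"z":0,"rx":0,"ry":0,"rz":0},{"fingers":0.02,"x":0,"y":0,"z":0,"rx":0,"ry":0,"rz":0},{"fingers":0.0,"x":0,"y":0,"z":0,"rx":0,"ry":0,"rz":0},{"fingers":0.0,"x":0,"y":0,"z":0,"rx":0,"ry":0,"rz":0}]' 60
python3 -m jog '[{"fingers":0.0,"x":0,"y":0,"z":0,"rx":0,"ry":0,"rz":0},{"fingers":0.0,"x":0,"y":0,"z":0,"rx":0,"ry":0,"rz":0}]'
```

```text
clock: 14.28
tcp_pos: [0.6004, -0.0232, 0.1457]
orientation: [-3.048, 0.758, -0.004]
contact_force: [1.1, 2.4, 3.8]
grip_width: 0.0162
gripper_force: 58.6
clock: 14.52
tcp_pos: [0.6005, -0.0231, 0.1457]
orientation: [-3.048, 0.758, -0.004]
contact_force: [1.2, 2.5, 6.6]
grip_width: 0.0159
gripper_force: 58.7
```

```bash
python3 -m jog '[{"fingers":0.0,"x":0,"y":0,"z":-0.005,"rx":0,"ry":0,"rz":0},{"fingers":0.0,"x":0,"y":0,"z":-0.01,"rx":0,"ry":0,"rz":0},{"fingers":0.0,"x":0,"y":0,"z":-0.02,"rx":0,"ry":0,"rz":0},{"fingers":0.0,"x":0,"y":0,"z":-0.03,"rx":0,"ry":0,"rz":0},{"fingers":0.0,"x":0,"y":0,"z":-0.03,"rx":0,"ry":0,"rz":0},{"fingers":0.0,"x":0,"y":0,"z":-0.03,"rx":0,"ry":0,"rz":0},{"fingers":0.0,"x":0,"y":0,"z":-0.025,"rx":0,"ry":0,"rz":0},{"fingers":0.0,"x":0,"y":0,"z":0,"rx":0,"ry":0,"rz":0}]'
python3 - <<'E'
from h import *
pic,W=cloud("side"); z=W[...,2]
import cv2; cv2.imwrite("pics/s2.png",pic[80:320,220:540,::-1].repeat(2,0).repeat(2,1))
r.grab_frame("top")
for c in ("top","side"): print([(round(q["score"],2),np.round(q["xyz"],3)) for t in("bat","pot") for q in r.landmark_of(t,c)])
go((.515,-.32,.295))
E
```

```text
clock: 15.52
tcp_pos: [0.6001, -0.0238, 0.2963]
orientation: [-3.048, 0.76, -0.005]
contact_force: [0.2, 0.5, -6.3]
grip_width: 0.0164
gripper_force: 58.8
[(0.85, array([ 0.514, -0.322,  0.   ])), (0.33, array([ 0.512, -0.32 ,  0.001]))]
[(0.6, array([ 0.508, -0.325, -0.001])), (0.93, array([ 0.598, -0.023,  0.187]))]
t 15.82 tcp [ 0.5986 -0.0239  0.293 ] xaxis deg -28.0 tilt 0.15
(0.515, -0.32, 0.295) tool d [ 0.0651  0.3007 -0.0018] rows 5 each [ 0.013   0.0601 -0.0004]
```

View pics/s2.png

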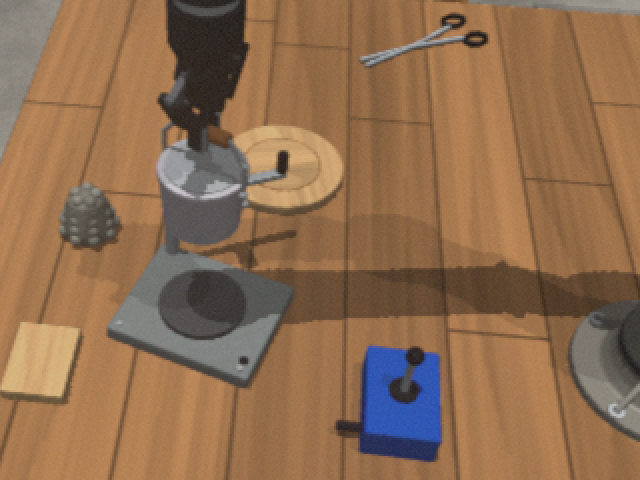

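The side view shows the pot hanging upright in the gripper at (205,190) over the keeper, with the bat at (290,165) clear. Carry it across.

```bash
python3 -c "from h import *;print(r.get_obs()['joints'].round(2))"; python3 -m jog '[{"fingers":0.0,"x":0.004,"y":0.02,"z":0,"rx":0,"ry":0,"rz":0},{"fingers":0.0,"x":0.008,"y":0.037,"z":0,"rx":0,"ry":0,"rz":0},{"fingers":0.0,"x":0.01,"y":0.047,"z":0,"rx":0,"ry":0,"rz":0},{"fingers":0.0,"x":0.01,"y":0.047,"z":0,"rx":0,"ry":0,"rz":0},{"fingers":0.0,"x":0.01,"y":0.047,"z":0,"rx":0,"ry":0,"rz":0},{"fingers":0.0,"x":0.01,"y":0.047,"z":0,"rx":0,"ry":0,"rz":0},{"fingers":0.0,"x":0.008,"y":0.036,"z":0,"rx":0,"ry":0,"rz":0},{"fingers":0.0,"x":0.004,"y":0.02,"z":0,"rx":0,"ry":0,"rz":0}]'
python3 -m jog '[{"fingers":0.0,"x":0,"y":0,"z":0,"rx":0,"ry":0,"rz":0},{"fingers":0.0,"x":0,"y":0,"z":0,"rx":0,"ry":0,"rz":0}]'
python3 - <<'E'
from h import *
print(r.get_obs()['joints'].round(2))
r.grab_frame("side");print([(round(q["score"],2),np.round(q["xyz"],3)) for t in("pot","pot_centre") for q in r.landmark_of(t,"side")])
go((.513,-.321,.295),(.513,-.321,.135))
E
```

```text
[ 0.14  0.32 -0.27  1.65  0.09  1.18 -2.2 ]
clock: 16.82
tcp_pos: [0.5126, -0.3229, 0.2941]
orientation: [3.046, -0.765, -0.002]
contact_force: [0.0, 0.6, -4.2]
grip_width: 0.016
gripper_force: 58.9
clock: 17.08
tcp_pos: [0.5155, -0.3176, 0.2944]
orientation: [-3.048, 0.755, 0.0]
contact_force: [-0.3, 1.5, -5.6]
grip_width: 0.0167
gripper_force: 58.9
[ 0.55  0.32 -0.12  1.65  0.04  1.18 -1.64]
[(0.7, array([ 0.51 , -0.319,  0.183])), (0.94, array([ 0.514, -0.318,  0.224]))]
t 17.23 tcp [ 0.5155 -0.3178  0.2945] xaxis deg -27.8 tilt 0.04
(0.513, -0.321, 0.295) tool d [-0.0007  0.004  -0.0005] rows 1 each [-0.0007  0.004  -0.0005]
(0.513, -0.321, 0.135) tool d [0.0e+00 1.0e-04 1.6e-01] rows 3 each [0.     0.     0.0533]
```

```bash
python3 -m jog '[{"fingers":0.0,"x":0,"y":0.003,"z":0.015,"rx":0,"ry":0,"rz":0},{"fingers":0.0,"x":0,"y":0,"z":0.03,"rx":0,"ry":0,"rz":0},{"fingers":0.0,"x":0,"y":0,"z":0.03,"rx":0,"ry":0,"rz":0},{"fingers":0.0,"x":0,"y":0,"z":0.03,"rx":0,"ry":0,"rz":0},{"fingers":0.0,"x":0,"y":0,"z":0.025,"rx":0,"ry":0,"rz":0},{"fingers":0.0,"x":0,"y":0,"z":0.017,"rx":0,"ry":0,"rz":0},{"fingers":0.0,"x":0,"y":0,"z":0.01,"rx":0,"ry":0,"rz":0},{"fingers":0.0,"x":0,"y":0,"z":0.003,"rx":0,"ry":0,"rz":0}]'
python3 -m jog '[{"fingers":0.0,"x":0,"y":0,"z":0.0015,"rx":0,"ry":0,"rz":0},{"fingers":0.0,"x":0,"y":0,"z":0.0015,"rx":0,"ry":0,"rz":0},{"fingers":0.0,"x":0,"y":0,"z":0,"rx":0,"ry":0,"rz":0}]'
```

```text
clock: 18.23
tcp_pos: [0.5133, -0.3223, 0.1342]
orientation: [-3.048, 0.759, 0.0]
contact_force: [0.3, -0.3, -5.8]
grip_width: 0.0161
gripper_force: 59.0
clock: 18.6
tcp_pos: [0.5135, -0.3223, 0.1319]
orientation: [3.048, -0.759, 0.001]
contact_force: [-0.7, -0.2, -5.3]
grip_width: 0.0161
gripper_force: 59.0
```

```bash
python3 -m jog '[{"fingers":0.0,"x":0,"y":0,"z":0.0015,"rx":0,"ry":0,"rz":0},{"fingers":0.0,"x":0,"y":0,"z":0,"rx":0,"ry":0,"rz":0}]'; python3 -m jog '[{"fingers":0.0,"x":0,"y":0,"z":0.001,"rx":0,"ry":0,"rz":0},{"fingers":0.0,"x":0,"y":0,"z":0,"rx":0,"ry":0,"rz":0}]'
```

```text
clock: 18.85
tcp_pos: [0.5132, -0.3223, 0.13]
orientation: [3.048, -0.759, -0.0]
contact_force: [-0.5, -0.3, -6.3]
grip_width: 0.0164
gripper_force: 59.0
clock: 19.1
tcp_pos: [0.5133, -0.3222, 0.129]
orientation: [-3.048, 0.759, -0.0]
contact_force: [0.3, 1.2, -5.7]
grip_width: 0.0161
gripper_force: 59.1
```

```bash
python3 -m jog '[{"fingers":0.0,"x":0,"y":0,"z":0.001,"rx":0,"ry":0,"rz":0},{"fingers":0.0,"x":0,"y":0,"z":0,"rx":0,"ry":0,"rz":0}]'
```

```text
clock: 19.35
tcp_pos: [0.5138, -0.3222, 0.1289]
orientation: [-3.048, 0.759, -0.002]
contact_force: [-1.2, 2.1, 3.2]
grip_width: 0.0162
gripper_force: 59.9
```

Touched down (force went from -5.7 to +3.2 N). Open and rise.

```bash
python3 -m jog '[{"fingers":0.03,"x":0,"y":0,"z":0,"rx":0,"ry":0,"rz":0},{"fingers":0.05,"x":0,"y":0,"z":0,"rx":0,"ry":0,"rz":0},{"fingers":0.06,"x":0,"y":0,"z":0,"rx":0,"ry":0,"rz":0},{"fingers":0.06,"x":0,"y":0,"z":0,"rx":0,"ry":0,"rz":0},{"fingers":0.06,"x":0,"y":0,"z":-0.02,"rx":0,"ry":0,"rz":0},{"fingers":0.06,"x":0,"y":0,"z":-0.04,"rx":0,"ry":0,"rz":0},{"fingers":0.0,"x":0,"y":0,"z":-0.06,"rx":0,"ry":0,"rz":0},{"fingers":0.0,"x":0,"y":0,"z":0,"rx":0,"ry":0,"rz":0}]'
python3 - <<'E'
from h import *
pic,W=cloud("side")
import cv2; cv2.imwrite("pics/s3.png",pic[80:320,220:540,::-1].repeat(2,0).repeat(2,1))
print([(t,round(q["score"],2),np.round(q["xyz"],3)) for t in("pot","pot_grip","keeper_knob","bat") for q in r.landmark_of(t,"side")])
P=np.array([.6562,-.1176]); pts=[]
k=lambda th:P+.155*np.array([np.cos(np.radians(164+th)),np.sin(np.radians(164+th))])
pts.append((.47,-.23,.245))
for th in (43,34,25,16,8,0):
    a=np.radians(164+th+90); t=np.array([np.cos(a),np.sin(a)])
    pts.append(tuple((k(th)+t*(.035 if th==43 else .022)).round(4))+(.137,))
go(*pts)
E
```

```text
clock: 20.35
tcp_pos: [0.5161, -0.3237, 0.2535]
orientation: [3.046, -0.759, 0.015]
contact_force: [0.1, -0.1, -1.0]
grip_width: 0.0242
gripper_force: 0.0
[('pot', 0.91, array([ 0.511, -0.323,  0.019])), ('pot', 0.18, array([0.791, 0.08 , 0.   ])), ('pot_grip', 0.74, array([ 0.511, -0.321,  0.148])), ('pot_grip', 0.54, array([0.559, 0.329, 0.121])), ('keeper_knob', 0.65, array([ 0.508, -0.18 ,  0.146])), ('bat', 0.86, array([ 0.509, -0.324,  0.   ]))]
t 20.6 tcp [ 0.5124 -0.3218  0.2463] xaxis deg -28.0 tilt 0.17
(0.47, -0.23, 0.245) tool d [-0.0805 -0.0612  0.0016] rows 2 each [-0.0402 -0.0306  0.0008]
(np.float64(0.534), np.float64(-0.2192), 0.137) tool d [ 0.0518 -0.0396  0.1078] rows 3 each [ 0.0173 -0.0132  0.0359]
(np.float64(0.5156), np.float64(-0.1864), 0.137) tool d [-0.0316 -0.0203  0.0001] rows 1 each [-0.0316 -0.0203  0.0001]
(np.float64(0.5065), np.float64(-0.1636), 0.137) tool d [-0.0187 -0.0159  0.0001] rows 1 each [-0.0187 -0.0159  0.0001]
(np.float64(0.5012), np.float64(-0.1396), 0.137) tool d [-0.0159 -0.0187  0.    ] rows 1 each [-0.0159 -0.0187  0.    ]
(np.float64(0.4996), np.float64(-0.1178), 0.137) tool d [-0.0116 -0.0185  0.    ] rows 1 each [-0.0116 -0.0185  0.    ]
(np.float64(0.5011), np.float64(-0.096), 0.137) tool d [-0.0089 -0.02    0.    ] rows 1 each [-0.0089 -0.02    0.    ]
```

View pics/s3.png

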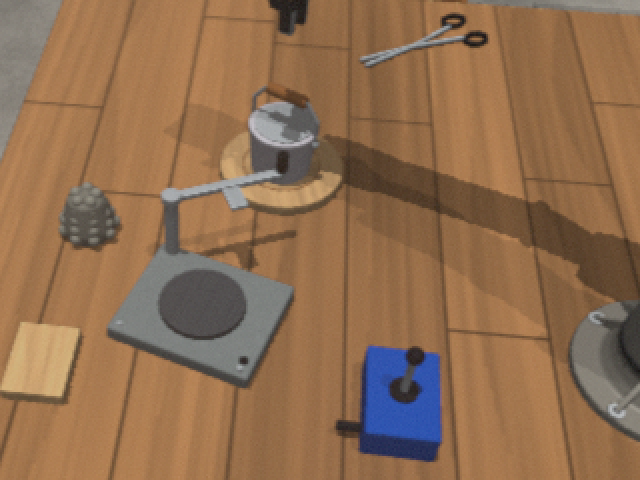

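The pot stands upright, centred on the bat, at (285,150) in the picture. The keeper is still open, with its knob at (283,160). Turn the tool back and go between the knob and the pot.

```bash
python3 -m jog '[{"fingers":0.0,"x":-0.03,"y":-0.023,"z":0,"rx":0,"ry":0,"rz":0},{"fingers":0.0,"x":-0.03,"y":-0.023,"z":0,"rx":0,"ry":0,"rz":0},{"fingers":0.0,"x":0,"y":0,"z":0,"rx":0,"ry":0,"rz":-10.5},{"fingers":0.0,"x":0,"y":0,"z":0,"rx":0,"ry":0,"rz":-10.5},{"fingers":0.0,"x":0,"y":0,"z":0,"rx":0,"ry":0,"rz":-10.5},{"fingers":0.0,"x":0,"y":0,"z":0,"rx":0,"ry":0,"rz":-10.5},{"fingers":0.0,"x":0,"y":0,"z":0,"rx":0,"ry":0,"rz":0}]'
python3 - <<'E'
from h import *
import cv2
pic,W=cloud("wrist"); z=W[...,2]
m=(z>.15)&(z<.164)&(np.hypot(W[...,0]-.513,W[...,1]+.185)<.03)&(pic.max(-1)<80); print(m.sum(),W[m].mean(0))
print([(round(q["score"],2),np.round(q["xyz"],3)) for q in r.landmark_of("keeper_knob","wrist")])
go((.526,-.222,.245),(.526,-.222,.137),(.5156,-.1864,.137),(.5065,-.1636,.137),(.5012,-.1396,.137),(.4996,-.1178,.137),(.5011,-.096,.137))
E
```

```text
clock: 21.48
tcp_pos: [0.4812, -0.2533, 0.2468]
orientation: [-3.117, -0.381, 0.003]
contact_force: [0.4, -0.6, 0.0]
grip_width: -0.0001
gripper_force: 0.0
666 [ 0.51239502 -0.18534876  0.15704256]
[(0.62, array([ 0.51 , -0.186,  0.146]))]
t 21.57 tcp [ 0.4814 -0.2534  0.2472] xaxis deg 13.8 tilt 0.09
(0.526, -0.222, 0.245) tool d [ 0.0508 -0.0199  0.0022] rows 1 each [ 0.0508 -0.0199  0.0022]
(0.526, -0.222, 0.137) tool d [1.00e-04 1.00e-04 1.08e-01] rows 2 each [0.0001 0.0001 0.054 ]
(0.5156, -0.1864, 0.137) tool d [-0.0016 -0.0371  0.    ] rows 1 each [-0.0016 -0.0371  0.    ]
(0.5065, -0.1636, 0.137) tool d [-0.0034 -0.0243  0.    ] rows 1 each [-0.0034 -0.0243  0.    ]
(0.5012, -0.1396, 0.137) tool d [ 0.0006 -0.0246  0.    ] rows 1 each [ 0.0006 -0.0246  0.    ]
(0.4996, -0.1178, 0.137) tool d [ 0.0036 -0.0216  0.    ] rows 1 each [ 0.0036 -0.0216  0.    ]
(0.5011, -0.096, 0.137) tool d [ 0.0067 -0.0208  0.    ] rows 1 each [ 0.0067 -0.0208  0.    ]
```

```bash
python3 -m jog '[{"fingers":0.0,"x":0.023,"y":-0.01,"z":0,"rx":0,"ry":0,"rz":0},{"fingers":0.0,"x":0.023,"y":-0.01,"z":0,"rx":0,"ry":0,"rz":0},{"fingers":0.0,"x":0,"y":0,"z":0,"rx":0,"ry":0,"rz":0},{"fingers":0.0,"x":0,"y":0,"z":0.055,"rx":0,"ry":0,"rz":0},{"fingers":0.0,"x":0,"y":0,"z":0.055,"rx":0,"ry":0,"rz":0},{"fingers":0.0,"x":0,"y":0,"z":0,"rx":0,"ry":0,"rz":0}]'
python3 -m jog '[{"fingers":0.0,"x":0,"y":-0.018,"z":0,"rx":0,"ry":0,"rz":0},{"fingers":0.0,"x":-0.001,"y":-0.017,"z":0,"rx":0,"ry":0,"rz":0},{"fingers":0.0,"x":-0.001,"y":-0.013,"z":0,"rx":0,"ry":0,"rz":0},{"fingers":0.0,"x":-0.001,"y":-0.013,"z":0,"rx":0,"ry":0,"rz":0},{"fingers":0.0,"x":0.0,"y":-0.012,"z":0,"rx":0,"ry":0,"rz":0},{"fingers":0.0,"x":0.001,"y":-0.012,"z":0,"rx":0,"ry":0,"rz":0},{"fingers":0.0,"x":0.002,"y":-0.011,"z":0,"rx":0,"ry":0,"rz":0},{"fingers":0.0,"x":0.002,"y":-0.011,"z":0,"rx":0,"ry":0,"rz":0}]'
python3 - <<'E'
from h import *
r.grab_frame("side");print([(round(q["score"],2),np.round(q["xyz"],3)) for q in r.landmark_of("keeper_knob","side")])
go((.5011,-.096,.137))
E
```

```text
clock: 22.32
tcp_pos: [0.5176, -0.2227, 0.1343]
orientation: [-3.115, -0.38, 0.013]
contact_force: [-0.0, 0.2, 0.9]
grip_width: -0.0002
gripper_force: 0.0
clock: 23.32
tcp_pos: [0.4977, -0.1179, 0.138]
orientation: [-3.118, -0.383, -0.0]
contact_force: [-0.0, -0.4, -0.2]
grip_width: -0.0003
gripper_force: 0.5
[(0.63, array([ 0.497, -0.093,  0.142]))]
t 23.43 tcp [ 0.4976 -0.1169  0.1379] xaxis deg 14.1 tilt 0.04
(0.5011, -0.096, 0.137) tool d [ 0.0085 -0.0194  0.001 ] rows 1 each [ 0.0085 -0.0194  0.001 ]
```

```bash
python3 -m jog '[{"fingers":0.0,"x":0.003,"y":-0.006,"z":0,"rx":0,"ry":0,"rz":0},{"fingers":0.0,"x":0.003,"y":-0.005,"z":0,"rx":0,"ry":0,"rz":0},{"fingers":0.0,"x":0.002,"y":-0.004,"z":0,"rx":0,"ry":0,"rz":0}]'
python3 -m jog '[{"fingers":0.0,"x":0.001,"y":-0.003,"z":0,"rx":0,"ry":0,"rz":0},{"fingers":0.0,"x":0,"y":0,"z":0,"rx":0,"ry":0,"rz":0}]'
```

```text
clock: 23.8
tcp_pos: [0.5019, -0.1019, 0.138]
orientation: [-3.118, -0.384, 0.0]
contact_force: [-0.5, -0.5, 0.5]
grip_width: -0.0001
gripper_force: 0.3
clock: 24.05
tcp_pos: [0.5021, -0.0987, 0.1381]
orientation: [-3.118, -0.384, -0.0]
contact_force: [-0.9, -0.7, -0.7]
grip_width: -0.0002
gripper_force: 0.0
```

```bash
python3 -m jog '[{"fingers":0.0,"x":0,"y":-0.002,"z":0,"rx":0,"ry":0,"rz":0},{"fingers":0.0,"x":0,"y":0,"z":0,"rx":0,"ry":0,"rz":0}]'
```

```text
clock: 24.3
tcp_pos: [0.5016, -0.0971, 0.1381]
orientation: [3.118, 0.383, 0.0]
contact_force: [0.2, -0.3, 0.8]
grip_width: 0.0001
gripper_force: 0.1
```

```bash
python3 -m jog '[{"fingers":0.0,"x":0,"y":-0.002,"z":0,"rx":0,"ry":0,"rz":0},{"fingers":0.0,"x":0,"y":0,"z":0,"rx":0,"ry":0,"rz":0}]'; python3 -m jog '[{"fingers":0.0,"x":0,"y":-0.0015,"z":0,"rx":0,"ry":0,"rz":0},{"fingers":0.0,"x":0,"y":0,"z":0,"rx":0,"ry":0,"rz":0}]'
```

```text
clock: 24.55
tcp_pos: [0.501, -0.095, 0.138]
orientation: [-3.118, -0.384, 0.0]
contact_force: [0.3, 0.3, -0.4]
grip_width: -0.0004
gripper_force: 0.1
clock: 24.8
tcp_pos: [0.5006, -0.0935, 0.138]
orientation: [-3.118, -0.384, 0.0]
contact_force: [-0.5, -0.2, 0.5]
grip_width: -0.0001
gripper_force: 0.1
```

```bash
python3 -m jog '[{"fingers":0.0,"x":0,"y":-0.0015,"z":0,"rx":0,"ry":0,"rz":0},{"fingers":0.0,"x":0,"y":0,"z":0,"rx":0,"ry":0,"rz":0}]'
```

```text
clock: 25.05
tcp_pos: [0.5004, -0.0927, 0.1381]
orientation: [3.118, 0.383, 0.0]
contact_force: [1.1, -1.8, -0.4]
grip_width: -0.0001
gripper_force: 1.1
```

Contact with the stop is starting. One or two small pushes should confirm it.

```bash
python3 -m jog '[{"fingers":0.0,"x":0,"y":-0.0015,"z":0,"rx":0,"ry":0,"rz":0},{"fingers":0.0,"x":0,"y":0,"z":0,"rx":0,"ry":0,"rz":0}]'; python3 -m jog '[{"fingers":0.0,"x":0,"y":-0.001,"z":0,"rx":0,"ry":0,"rz":0},{"fingers":0.0,"x":0,"y":0,"z":0,"rx":0,"ry":0,"rz":0}]'
```

```text
clock: 25.3
tcp_pos: [0.5003, -0.0923, 0.1381]
orientation: [3.117, 0.381, 0.001]
contact_force: [2.5, -5.8, -1.0]
grip_width: -0.0
gripper_force: 2.8
clock: 25.55
tcp_pos: [0.5003, -0.0921, 0.1382]
orientation: [3.116, 0.38, 0.002]
contact_force: [3.0, -8.1, -2.5]
grip_width: -0.0001
gripper_force: 3.7
```

Firmly at the shut stop. Back off, rise, and check.

```bash
python3 -m jog '[{"fingers":0.0,"x":0,"y":0.012,"z":0,"rx":0,"ry":0,"rz":0},{"fingers":0.0,"x":-0.01,"y":0.01,"z":0,"rx":0,"ry":0,"rz":0},{"fingers":0.0,"x":0,"y":0,"z":-0.06,"rx":0,"ry":0,"rz":0},{"fingers":0.0,"x":0,"y":0,"z":-0.06,"rx":0,"ry":0,"rz":0},{"fingers":0.0,"x":-0.03,"y":0,"z":-0.03,"rx":0,"ry":0,"rz":0},{"fingers":0.0,"x":0,"y":0,"z":0,"rx":0,"ry":0,"rz":0}]'
python3 - <<'E'
from h import *
import cv2
p,_=r.grab_frame("side"); cv2.imwrite("pics/end.png",p[:,:,::-1])
for t in ("keeper_knob","pot","lever_tip","wire_coil","clay_cone","wood_base"): print(t,[(round(q["score"],2),np.round(q["xyz"],3)) for q in r.landmark_of(t,"side")][:4])
E
```

```text
clock: 26.3
tcp_pos: [0.4656, -0.122, 0.2903]
orientation: [3.116, 0.38, 0.005]
contact_force: [-0.5, -0.3, -0.8]
grip_width: -0.0003
gripper_force: 0.0
keeper_knob [(0.7, array([ 0.501, -0.068,  0.147]))]
pot [(0.81, array([ 0.508, -0.322,  0.018]))]
lever_tip [(0.71, array([0.562, 0.328, 0.12 ])), (0.69, array([0.34 , 0.102, 0.124])), (0.57, array([0.374, 0.323, 0.118])), (0.56, array([0.497, 0.52 , 0.118]))]
wire_coil [(0.79, array([0.739, 0.341, 0.003])), (0.25, array([ 0.512, -0.32 ,  0.148]))]
clay_cone [(0.84, array([ 0.775, -0.163, -0.002]))]
wood_base [(0.65, array([0.796, 0.083, 0.001]))]
```

View pics/end.png

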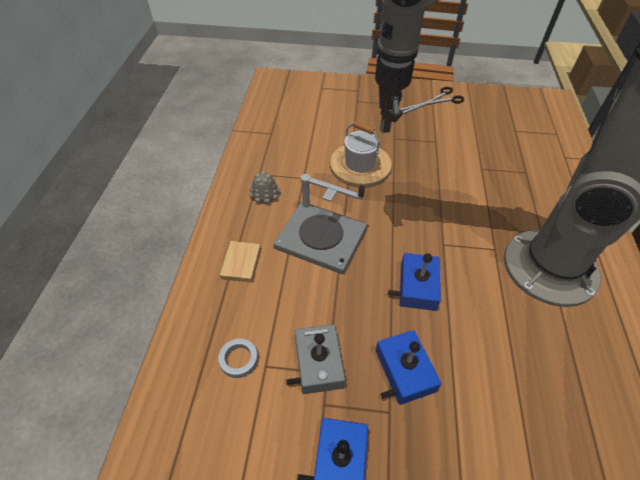

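The pot stands on the bat at (362,155), and the keeper knob is back at (361,190) as at the start. The lever is upright, the bystanders are unmoved, and the robot is clear.

```bash
python3 -c "from bench import r;print(r.hand_in())"
```

```text
the job is handed in; nothing more can be done
None
```

The job is done and handed in at about 26 s: the lever was held over towards the stud and sprang back, the pot is upright on the bat, the keeper is shut against its stop, and the coil, cone and base show no movement in the final camera check.

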